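# Zero the vaccinator's dose screw and hold it a quarter turn back

## Robot

A 6-joint arm with a two-finger parallel gripper is mounted at the origin on the work surface. World frame = base frame: x ahead of the robot, y to its left, z up, the work surface at z = 0. Lengths are in m, angles in rad, forces in N, time in s.
With the tool pointing down it reaches from about 0.3 to 0.75 m from the base axis. Payload 8.5 kg.
Tool frame: the origin (TCP) lies at the centre of the arm's flange, where the gripper is bolted on; the fingertips stand 173 mm ahead of it and the grasp point (between the pads) lies 155 mm ahead of it; x points along the fingers, y is the direction in which the jaws open and shut, and the axes are right-handed (so a half turn about x gives the same grasp; the last joint's range is limited). The gripper opens to 85 mm and grips with 20 to 120 N. Pads are 22 mm wide; open, the fingers measure 114 mm over their backs; the gripper's body (76 mm by 85 mm) begins 54 mm behind the grasp point. The pads swing forward as they close: fully open they stand 13 mm farther back than shut.
Start: joints at [1.107, 0.381, 1.297, -0, 1.464, -0.215], TCP at [0.135, 0.533, 0.405] pointing down, gripper open.
Joint ranges: [-3.11, 3.11], [-0.89, 2.33], [0.22, 2.48], [-1.42, 4.56], [0.17, 2.85], [-2.88, 2.88]. Speed limits (rad/s): [2.39, 2.39, 3.14, 3.14, 3.14, 3.14].

## Interface

Orientations are given as a unit quaternion [w, x, y, z].
In Python, from plant import env gives the robot as it stands. The module is installed in compiled form; this text tells all that it offers.
- The arm moves only by the tool play_rows, never from a script. Its argument "plan" is one flat list of numbers, 7 for each row, row after row: the turn, a rotation vector about the tool's x, y, z in degrees, then the shift along the tool's x, y, z in m, then the opening, from 0 (shut) to 1 (fully open). In form: [wx, wy, wz, x, y, z, gripper, wx, wy, wz, x, y, z, gripper, ...]. A call has exactly 5 rows; each row shifts and turns the commanded pose from where the row before left it, along the tool's axes as they then stand; what a row does not reach is not made up. A row lasts 1/10 s, in which the tool goes at most 50 mm and 8.59 degrees, less where a joint would pass 70% of its speed; a pose out of reach is approached as far as the arm can. A call with a gripper value outside its range is refused whole. The fingers move at their own pace and stop on an object; "squeeze" is the grip in N (left out, the last holds). Time passes only in rows, so rows that do not move let the fingers close, or fill a call up. It gives the time, the measured TCP pose, the force and the opening at its end, in the units of the state.
- env.read_state(): the state, without advancing time (a new reading comes with each control period).
- env.capture(name): name is "scene" or "top"; returns the picture (384x512x3 uint8, blue, green, red); there is no depth.
- env.get_calibration(name): a dict with "fx", "fy", "cx", "cy" (pixels), "dist" ([k1, k2, p1, p2, k3] as OpenCV has them; the pictures are not rectified), "extrinsics" (4x4, takes a point from world to camera coordinates). Camera axes: x right, y down, z forward; pixel columns grow to the right and rows downward; lengths in m; the calibration is good to about 2 mm. A picture is of the moment at which its call begins. get_calibration takes no time and is no camera call.
- env.hand_in(): hands the job in, once; it reports no verdict.
The state is a dict: "t": time; "qpos": joint angles; "dq": joint speeds; "joint_efforts": joint torques, N m; "tool_pos": TCP position; "tcp_rot": TCP orientation; "wrist_force": force on the tool from outside, world axes, zero at the start; "torque": the same for the moment, N m; "finger_gap": opening from 0.0 (shut) to 1.0 (fully open).
Only numpy, scipy, OpenCV 4.12 (cv2) and the standard library are available. Lean on these libraries where they do the work, as an engineer would, in place of code of your own. Each camera call takes 0.05 s, during which the arm holds its last target. There are 200 camera calls.

## Task

Set the silver repeat-dose vaccinator that stands nose down in its rack to its smallest dose: wind the brass thumbscrew on its top clockwise until it seats and will go no further, then back it off a quarter turn. Finish with the thumbscrew still gripped and held still at that quarter turn, so that I can nip up the lock nut under it, and leave everything else on the shelf where it lies.

Things in the scene. Friction and masses are not known exactly. Their poses are not given: they have to be found in the camera images.
- screw_head (a point): centre (half-way up, on the axis) of the thumbscrew's head: upright knurled brass cylinder 30 mm across, 18 mm high, on top of the vaccinator, white stripe on its black top from the middle to the rim. z up along the axis, x along the stripe. Seated it is 195 mm above the shelf and rises 2 mm per turn backed off. A 9 mm stem is below it; room for fingers all round down to 30 mm below this centre
- dose_screw (a joint): angle of the thumbscrew off its seat, rad: 0 = seated (a hard stop), growing as it is backed off anticlockwise seen from above; quarter turn 1.57. Starts 2.6 to 6.0 off the seat; turns stiffly (0.06 N m) and stays where left. It is also the stripe's angle, anticlockwise seen from above, from the direction in which the gun's handles point
- screw_stem: the thumbscrew as a solid: a 9 mm stem and the head it carries. Origin on the axis at the underside of the head, 9 mm below its centre; it rises and falls with the thread but does not turn
- vaccinator: silver repeat-dose gun, nose down in a white tube on an aluminium base plate 170 x 100 mm, bolted to the shelf, immovable. Origin on the shelf below the gun's upright axis; both handles point along its x, up to 157 mm high and 145 mm out from the axis; two fork bars beside them, 82 mm out, reach 160 mm; gun body 47 mm wide up to 158 mm, lock nut up to 171 mm
- tag_applicator: silver plier-like tag applicator, 240 mm long, 66 mm wide, 20 mm high, lying flat, long along its x; origin under its middle. Leave alone
- tag_sleeve: red plastic channel 140 mm long (x), 36 mm wide, 28 mm high; origin under its middle. Leave alone
- pin_canister: upright stainless canister with lid, 68 mm across, 97 mm high; origin under its middle. Leave alone
- vaccine_bottle: upright amber glass bottle, 50 mm across, 95 mm high; origin under its middle. Leave alone
- calf_tag1: green calf ear tag lying flat, 74 mm long (x), 56 mm wide, 5 mm thick with a 10 mm high boss at its neck; origin under its middle. Leave alone
- calf_tag2: green calf ear tag lying flat, 74 mm long (x), 56 mm wide, 5 mm thick with a 10 mm high boss at its neck; origin under its middle. Leave alone
- calf_tag3: green calf ear tag lying flat, 74 mm long (x), 56 mm wide, 5 mm thick with a 10 mm high boss at its neck; origin under its middle. Leave alone
- needle_carton: white carton with a blue band, 60 x 100 x 42 mm; origin under its middle. Leave alone
- spring_flap (a joint): opening angle of the sprung aluminium flap of the long low compartment at the back of the shelf, in rad: 0 = shut. Leave alone

How it is judged:
By the outcome, as a careful person would: the job done as asked, in the order asked, and still so for the second after the job is handed in, while the arm keeps its last pose, push and grip.
It also fails if it takes over 58 s, if anything falls off the work surface, if the arm or the gripper's body presses on something with over 40 N, if the wrist force passes 120 N, or if a joint passes its speed limit or range.

## Working session

There is one attempt and no reset: what is moved stays moved. The work goes in short steps, Python scripts to look and compute and a tool call to move; the robot and the scene stay as the last step left them, time stands still between calls to the robot, and variables do not carry over. Pictures are saved under pics/ and viewed, about 8 in all and at most 12, crops included, and the job is handed in when it is done.

Besides the shell and the picture viewer there is one more tool, called after ">>>" by a JSON object that holds its "method" and its "body". play_rows: Moves the arm, as the interface text tells. Its arguments: {"type":"object","properties":{"plan":{"type":"array"},"squeeze":{"type":"number"}},"required":["plan"]}

```bash
mkdir -p pics; cat > h.py <<'E'
import numpy as np, cv2
from plant import env
def cal(n):
    c=env.get_calibration(n); K=np.array([[c["fx"],0,c["cx"]],[0,c["fy"],c["cy"]],[0,0,1]]); return K,np.array(c["dist"]),np.array(c["extrinsics"])
def ray(n,uv):
    K,d,E=cal(n); p=cv2.undistortPoints(np.array([[uv]],float),K,d)[0,0]; R=E[:3,:3]
    return -R.T@E[:3,3], R.T@np.array([p[0],p[1],1])
def onz(n,uv,z):
    o,v=ray(n,uv); return o+v*(z-o[2])/v[2]
def proj(n,P):
    K,d,E=cal(n); return cv2.projectPoints(np.array(P,float).reshape(-1,1,3),cv2.Rodrigues(E[:3,:3])[0],E[:3,3],K,d)[0][:,0]
def tri(a,ua,b,ub):
    o1,v1=ray(a,ua);o2,v2=ray(b,ub)
    s=np.linalg.lstsq(np.c_[v1,-v2],o2-o1,rcond=None)[0]; p,q=o1+v1*s[0],o2+v2*s[1]
    return (p+q)/2,np.linalg.norm(p-q)
E
python3 - <<'E'
from h import *
a=env.capture("scene");b=env.capture("top")
cv2.imwrite("pics/s0.png",a);cv2.imwrite("pics/t0.png",b)
for n in("scene","top"): print(n,ray(n,(256,192)),cal(n)[0][0,0])
print(env.read_state())
E
```

```text
scene (array([ 1.20389482, -0.23009825,  1.11729668]), array([-0.55065014,  0.21598756, -0.80641375])) 411.3864410370389
top (array([0.48577536, 0.00635926, 1.17439941]), array([ 0.03873845, -0.01034831, -0.99952477])) 369.68454353478927
{'t': 0.1, 'qpos': array([ 1.10668473e+00,  3.81171658e-01,  1.29819145e+00, -2.36578217e-05,
        1.46363001e+00, -2.15281544e-01]), 'dq': array([ 0.00136658, -0.00088588, -0.00132547, -0.00018264,  0.0005882 ,
        0.00134588]), 'joint_efforts': array([ 5.64252739e-03, -4.49210036e+01, -2.31652075e+01, -2.31215103e-05,
        3.69539513e-03,  2.71339849e-05]), 'tool_pos': array([0.13542482, 0.53302575, 0.40414806]), 'tcp_rot': array([ 0.70148395,  0.0872774 ,  0.70179823, -0.08821662]), 'wrist_force': array([-0.72395654, -0.03511932, -0.48735737]), 'torque': array([ 0.00088222,  0.02797046, -0.01947714]), 'finger_gap': 1.0024696504538784}
```

View pics/s0.png

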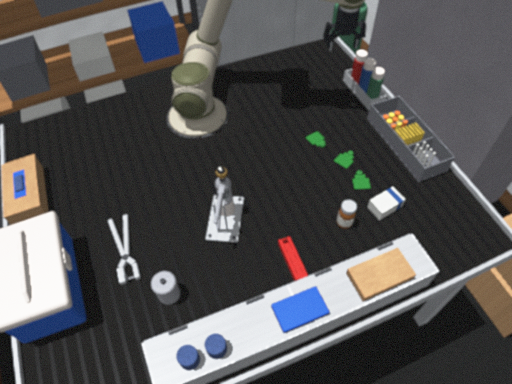

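View pics/t0.png

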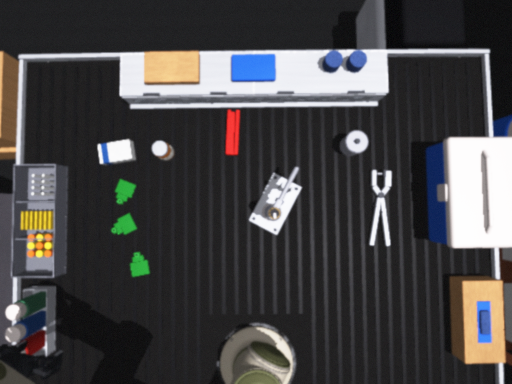

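The scene view shows the brass head near (221,173). In the top view it is near (274,213), with the handles pointing towards (297,170). I'll zoom in on both.

```bash
python3 - <<'E'
from h import *
a=cv2.imread("pics/s0.png")[155:250,190:260];b=cv2.imread("pics/t0.png")[160:240,240:310]
f=lambda i:cv2.resize(i,(390,560),interpolation=cv2.INTER_CUBIC)
b=cv2.resize(b,(490,560),interpolation=cv2.INTER_CUBIC);a=cv2.resize(a,None,fx=5.6,fy=5.6,interpolation=cv2.INTER_CUBIC)[:560]
a=a[:,:310]
h=np.zeros((560,800,3),np.uint8);h[:a.shape[0],:a.shape[1]]=a;h[:,310:]=b
cv2.imwrite("pics/c0.png",h)
for n,f,box in(("scene","s0",(155,190,190,260)),("top","t0",(195,230,255,295))):
    i=cv2.imread(f"pics/{f}.png");H=cv2.cvtColor(i,cv2.COLOR_BGR2HSV);y0,y1,x0,x1=box
    m=((H[...,0]>8)&(H[...,0]<28)&(H[...,1]>90)&(H[...,2]>50))[y0:y1,x0:x1]
    ys,xs=np.nonzero(m);print(n,sorted(zip(ys+y0,xs+x0))[:60])
i=cv2.imread("pics/t0.png")[205:222,264:284]
print(cv2.cvtColor(i,cv2.COLOR_BGR2GRAY))
E
```

```text
scene [(np.int64(169), np.int64(224)), (np.int64(169), np.int64(225)), (np.int64(169), np.int64(226)), (np.int64(169), np.int64(227)), (np.int64(170), np.int64(215)), (np.int64(170), np.int64(216)), (np.int64(170), np.int64(225)), (np.int64(170), np.int64(226)), (np.int64(170), np.int64(227)), (np.int64(171), np.int64(215)), (np.int64(171), np.int64(216)), (np.int64(171), np.int64(217)), (np.int64(171), np.int64(224)), (np.int64(171), np.int64(225)), (np.int64(171), np.int64(226)), (np.int64(171), np.int64(227)), (np.int64(172), np.int64(215)), (np.int64(172), np.int64(216)), (np.int64(172), np.int64(217)), (np.int64(172), np.int64(218)), (np.int64(172), np.int64(224)), (np.int64(172), np.int64(225)), (np.int64(172), np.int64(226)), (np.int64(172), np.int64(227)), (np.int64(173), np.int64(215)), (np.int64(173), np.int64(216)), (np.int64(173), np.int64(217)), (np.int64(173), np.int64(218)), (np.int64(173), np.int64(219)), (np.int64(173), np.int64(221)), (np.int64(173), np.int64(222)), (np.int64(173), np.int64(223)), (np.int64(173), np.int64(224)), (np.int64(173), np.int64(225)), (np.i
[... 1705 characters left out ...]
 173 218
  243 248]
 [102  86  83  95 110 121 111  87 112 199 245 237 163  97  99 139 177 224
  244 249]
 [104  90  85  95 108 118 112  94 115 201 247 243 180 115 122 153 185 231
  246 249]
 [113 103  96 102 111 125 134 123 126 202 247 245 195 141 156 178 208 239
  248 250]
 [147 130 126 120 129 157 167 161 150 190 241 241 204 165 168 197 232 245
  249 249]
 [208 184 166 142 134 153 168 178 166 178 216 215 188 169 184 220 243 248
  249 249]
 [241 233 214 181 155 153 161 165 161 163 176 180 178 194 221 239 246 249
  249 246]
 [248 247 242 230 214 208 198 186 176 175 183 195 214 233 244 247 248 249
  248 236]
 [248 249 247 246 243 242 241 237 232 229 233 239 243 247 248 249 250 249
  245 217]]
```

View pics/c0.png

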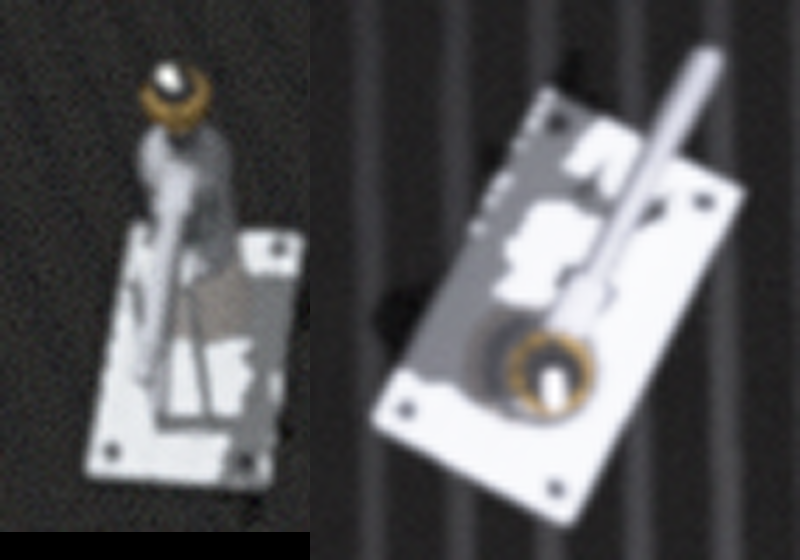

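The head's top face is at top (273.9,212.4) and scene about (220.8,169.6). The stripe points almost straight down in the top image. Next I'll work out the positions and angles.

```bash
python3 - <<'E'
from h import *
T=(273.9,212.4);S=(220.8,169.6)
print(tri("top",T,"scene",S), onz("top",T,.205),onz("scene",S,.205))
cr=lambda x,y:((x-310)/7+240-.43,y/7+160-.43)
h=[onz("top",cr(*p),.008) for p in((558,121),(405,409),(705,201),(557,489))]
for a,b in((0,1),(2,3)):
    d=h[a]-h[b];print("plate",np.linalg.norm(d),np.degrees(np.arctan2(d[1],d[0])))
c=onz("top",T,.205)
e=onz("top",cr(710,55),.15);d=e-c;print("handle",np.hypot(*d[:2]),np.degrees(np.arctan2(d[1],d[0])))
# stripe by bright centroid
g=cv2.cvtColor(cv2.imread("pics/t0.png"),cv2.COLOR_BGR2GRAY).astype(float)[210:219,271:279]
w=np.clip(g-150,0,None);ys,xs=np.mgrid[210:219,271:279]
cen=(np.average(xs,weights=w),np.average(ys,weights=w));m=np.cov(np.vstack([xs.ravel(),ys.ravel()]),aweights=w.ravel());print("stripe",cen,np.linalg.eigh(m))
p=onz("top",cen,.205);d=p-c;print(d,np.degrees(np.arctan2(d[1],d[0])))
print([onz("top",(cen[0],cen[1]),.205), onz("top",(cen[0],cen[1]+1),.205)])
g=cv2.cvtColor(cv2.imread("pics/s0.png"),cv2.COLOR_BGR2GRAY);print(g[163:180,211:231])
print(h)
E
```

```text
(array([ 0.46986039, -0.04906489,  0.20871035]), np.float64(0.001470278720951012)) [ 0.46956995 -0.0499807   0.205     ] [ 0.46712742 -0.04763409  0.205     ]
plate 0.14702326042204317 -28.56139781428578
plate 0.14568679151544914 -27.962408118376405
handle 0.14091398835341248 -28.93220977443237
stripe (np.float64(274.4990571967316), np.float64(215.77875549968573)) EighResult(eigenvalues=array([1.696162  , 2.82429261]), eigenvectors=array([[-0.9613098 ,  0.27546956],
       [ 0.27546956,  0.9613098 ]]))
[-0.00882164 -0.00145998  0.        ] -170.60272775945506
[array([ 0.46074831, -0.05144068,  0.205     ]), array([ 0.45814297, -0.05140936,  0.205     ])]
[[ 38  40  38  35  37  37  38  46  41  45  41  45  40  42  41  35  44  38
   37  41]
 [ 43  38  40  41  37  30  40  36  46  38  32  37  41  38  39  39  37  36
   40  43]
 [ 41  42  36  37  37  35  38  46  50  56  50  45  47  41  39  37  33  36
   32  37]
 [ 44  34  39  37  39  37  50  85 113 112  76  52  48  49  43  40  39  39
   39  44]
 [ 47  46  47  37  38  43  75 144 195 186 125  62  61  67  57  44  39  33
   27  34]
 [ 39  33  4
[... 498 characters left out ...]
 [ 40  46  46  46  60  82 107 122 119 100  96 102 116 102  88  60  54  43
   42  36]
 [ 36  37  39  47  43  65  81 102 110  99  91  98  99  84  76  52  39  49
   42  38]
 [ 47  38  44  34  43  48  70  82  91  90  84  80  73  75  63  60  47  48
   40  40]
 [ 42  40  48  41  44  57  91 109  96  78  78  80  74  64  68  68  63  50
   47  31]
 [ 39  41  37  42  56  92 131 149 114  82  74  81  72  63  67  87  86  72
   50  46]
 [ 38  43  46  46  83 128 166 162 119  70  59  62  53  62  74  93  92  87
   69  48]]
[array([ 0.57839462, -0.06626065,  0.008     ]), array([0.44926331, 0.0040312 , 0.008     ]), array([ 0.54162278, -0.13210586,  0.008     ]), array([ 0.41294414, -0.06379447,  0.008     ])]
```

>>> {"method": "play_rows", "body": {"plan": [0, 0, 0, -0.025, -0.025, 0.024, 1, 0, 0, 0, 0, -0.032, 0.031, 1, 0, 0, 0, 0, -0.032, 0.031, 1, 0, 0, 0, 0, -0.032, 0.031, 1, 0, 0, 0, 0, -0.032, 0.031, 1], "squeeze": 60}}

```text
t: 0.6
tool_pos: [0.2415, 0.3467, 0.4295]
tcp_rot: [0.702, 0.087, 0.702, -0.088]
wrist_force: [-0.0, 0.3, -0.2]
finger_gap: 0.997
```

>>> {"method": "play_rows", "body": {"plan": [0, 0, 0, 0, -0.032, 0.031, 1, 0, 0, 0, 0, -0.032, 0.031, 1, 0, 0, 0, 0, -0.032, 0.031, 1, 0, 0, 0, 0, -0.032, 0.031, 1, 0, 0, 0, 0, -0.032, 0.031, 1]}}

```text
t: 1.1
tool_pos: [0.3524, 0.1533, 0.4297]
tcp_rot: [0.702, 0.088, 0.702, -0.088]
wrist_force: [0.9, 1.2, 0.5]
finger_gap: 1.001
```

>>> {"method": "play_rows", "body": {"plan": [0, 0, 0, 0, -0.032, 0.031, 1, 0, 0, 0, 0, -0.032, 0.031, 1, 0, 0, 0, 0, -0.032, 0.031, 1, 0, 0, 0, 0, -0.032, 0.031, 1, 0, 0, 0, 0, -0.032, 0.031, 1]}}

```text
t: 1.6
tool_pos: [0.4634, -0.04, 0.4295]
tcp_rot: [0.701, 0.088, 0.702, -0.088]
wrist_force: [0.8, 0.9, 0.4]
finger_gap: 0.997
```

>>> {"method": "play_rows", "body": {"plan": [-8.5, 0, 0, 0, 0, 0, 1, -8.5, 0, 0, 0, 0, 0, 1, -8.5, 0, 0, 0, 0, 0, 1, -8.5, 0, 0, 0, 0, 0, 1, -8.5, 0, 0, 0, 0, 0, 1]}}

```text
t: 2.1
tool_pos: [0.4628, -0.0382, 0.4294]
tcp_rot: [0.685, -0.174, 0.685, 0.175]
wrist_force: [-0.6, 0.5, -0.3]
finger_gap: 0.998
```

```bash
cat >> h.py <<'E'
from scipy.spatial.transform import Rotation as Ro
def st(target=None):
    s=env.read_state();w,x,y,z=s["tcp_rot"];R=Ro.from_quat([x,y,z,w]).as_matrix()
    print("t",round(s["t"],2),"q",s["qpos"].round(3),"p",s["tool_pos"].round(4),"down",R[:,0].round(4),"yaw_y",round(np.degrees(np.arctan2(R[1,1],R[0,1])),2),"F",s["wrist_force"].round(2),"Ftool",(R.T@s["wrist_force"]).round(2),"M",s["torque"].round(3),"gap",round(s["finger_gap"],3))
    if target is not None: print("tool shift",(R.T@(np.array(target)-s["tool_pos"])).round(4))
E
python3 -c "
from h import *
st([.469,-.049,.351])"
```

```text
t 2.1 q [-0.338  0.211  1.473  0.     1.459 -2.408] p [ 0.4628 -0.0382  0.4294] down [-8.e-04  3.e-04 -1.e+00] yaw_y 118.59 F [-0.58  0.47 -0.32] Ftool [ 0.32  0.69 -0.28] M [ 0.042 -0.001  0.012] gap 0.998
tool shift [ 0.0784 -0.0125  0.0003]
```

>>> {"method": "play_rows", "body": {"plan": [0, 0, 0, 0, -0.0125, 0, 1, 0, 0, 0, 0.02, 0, 0, 1, 0, 0, 0, 0.02, 0, 0, 1, 0, 0, 0, 0.02, 0, 0, 1, 0, 0, 0, 0.018, 0, 0, 1]}}

```text
t: 2.6
tool_pos: [0.469, -0.0499, 0.3506]
tcp_rot: [0.686, -0.171, 0.686, 0.171]
wrist_force: [0.4, -0.5, 0.5]
finger_gap: 1.004
```

```bash
python3 -c "
from h import *
st([.469,-.049,.351])
a=env.capture('scene');b=env.capture('top')
h=np.hstack([cv2.resize(a[110:210,170:270],(400,400),interpolation=cv2.INTER_CUBIC),cv2.resize(b[165:265,224:324],(400,400),interpolation=cv2.INTER_CUBIC)])
cv2.imwrite('pics/g1.png',h)"
```

```text
t 2.6 q [-0.358  0.296  1.597 -0.     1.248 -2.417] p [ 0.469  -0.0499  0.3506] down [-6.e-04  1.e-04 -1.e+00] yaw_y 117.96 F [ 0.38 -0.52  0.45] Ftool [-0.45 -0.63  0.09] M [ 0.07  -0.028  0.045] gap 1.004
tool shift [-0.0004  0.0008  0.0004]
```

View pics/g1.png

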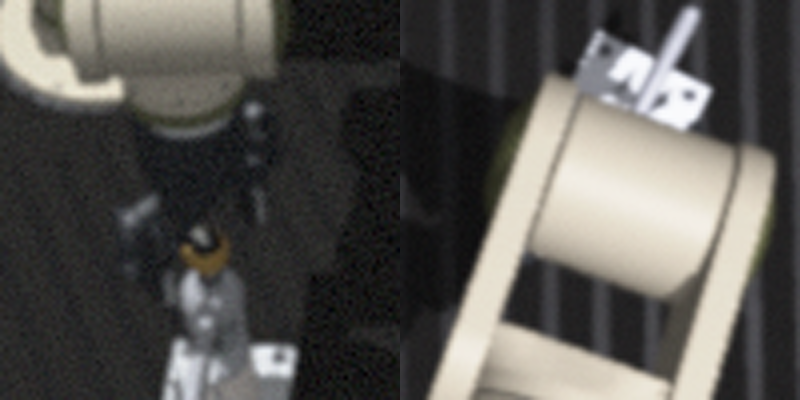

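The head, at crop (205,245) in the scene view, stands between the open fingers, and its stripe is still visible. I'll close on it.

>>> {"method": "play_rows", "body": {"plan": [0, 0, 0, 0, 0, 0, 0.45, 0, 0, 0, 0, 0, 0, 0.4, 0, 0, 0, 0, 0, 0, 0.3, 0, 0, 0, 0, 0, 0, 0, 0, 0, 0, 0, 0, 0, 0], "squeeze": 40}}

```text
t: 3.2
tool_pos: [0.4689, -0.0493, 0.3525]
tcp_rot: [0.686, -0.173, 0.685, 0.172]
wrist_force: [-0.2, -1.5, 4.4]
finger_gap: 0.334
```

>>> {"method": "play_rows", "body": {"plan": [0, 0, 0, 0, 0, 0, 0, 0, 0, 0, 0, 0, 0, 0, 0, 0, 0, 0, 0, 0, 0, 0, 0, 0, 0, 0, 0, 0, 0, 0, 0, 0, 0, 0, 0]}}

```text
t: 3.7
tool_pos: [0.4689, -0.0493, 0.3524]
tcp_rot: [0.686, -0.173, 0.685, 0.172]
wrist_force: [0.2, -1.7, 5.5]
finger_gap: 0.336
```

```bash
python3 -c "
from h import *
st([.469,-.049,.351])"
```

```text
t 3.7 q [-0.357  0.294  1.595 -0.     1.251 -2.42 ] p [ 0.4689 -0.0493  0.3524] down [ 1.5e-03 -9.0e-04 -1.0e+00] yaw_y 118.24 F [ 0.15 -1.69  5.54] Ftool [-5.53 -1.57 -0.66] M [-0.259  0.076 -0.015] gap 0.336
tool shift [0.0014 0.0003 0.0002]
```

>>> {"method": "play_rows", "body": {"plan": [8, 0, 0, 0, 0, 0, 0, 8, 0, 0, 0, 0, 0, 0, 8, 0, 0, 0, 0, 0, 0, 8, 0, 0, 0, 0, 0, 0, 8, 0, 0, 0, 0, 0, 0]}}

```text
t: 4.2
tool_pos: [0.469, -0.0499, 0.3523]
tcp_rot: [0.704, 0.073, 0.703, -0.075]
wrist_force: [-0.4, -7.6, 2.7]
finger_gap: 0.334
```

```bash
python3 -c "
from h import *
st()"
```

```text
t 4.2 q [-0.357  0.294  1.595 -0.002  1.25  -1.716] p [ 0.469  -0.0499  0.3523] down [ 0.0016 -0.0031 -1.    ] yaw_y 77.91 F [-0.37 -7.58  2.71] Ftool [-2.69 -7.49  1.23] M [-1.29  -0.016  0.024] gap 0.334
```

>>> {"method": "play_rows", "body": {"plan": [8, 0, 0, 0, 0, 0, 0, 8, 0, 0, 0, 0, 0, 0, 8, 0, 0, 0, 0, 0, 0, 8, 0, 0, 0, 0, 0, 0, 8, 0, 0, 0, 0, 0, 0]}}

```text
t: 4.7
tool_pos: [0.4688, -0.0504, 0.3521]
tcp_rot: [0.636, 0.309, 0.635, -0.312]
wrist_force: [-3.9, -13.9, 2.9]
finger_gap: 0.335
```

```bash
python3 -c "
from h import *
st()
a=env.capture('scene')
cv2.imwrite('pics/g2.png',cv2.resize(a[150:200,190:255],(780,600),interpolation=cv2.INTER_CUBIC))"
```

```text
t 4.7 q [-0.358  0.294  1.596 -0.005  1.25  -1.018] p [ 0.4688 -0.0504  0.3521] down [-1.0e-04 -4.7e-03 -1.0e+00] yaw_y 37.9 F [ -3.86 -13.87   2.94] Ftool [ -2.87 -11.58   8.59] M [-2.08   0.509  0.071] gap 0.335
```

View pics/g2.png

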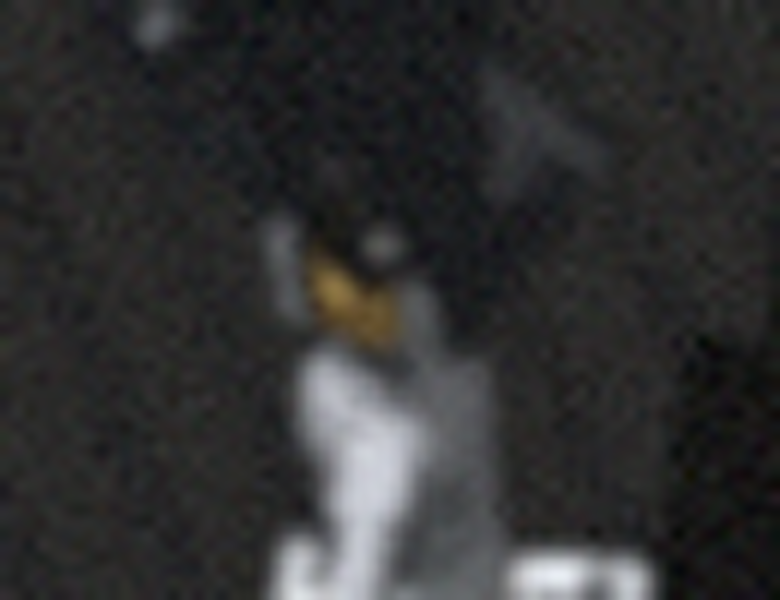

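The stripe has moved to the right, at crop (380,240), so the head is turning with the gripper. A side force of about 14 N shows that the axis lies about 2 mm towards −y, so I'll shift that way and carry on.

>>> {"method": "play_rows", "body": {"plan": [0, 0, 0, 0, -0.0015, 0.0011, 0, 8, 0, 0, 0, 0, 0, 0, 8, 0, 0, 0, 0, 0, 0, 8, 0, 0, 0, 0, 0, 0, 8, 0, 0, 0, 0, 0, 0]}}

```text
t: 5.25
tool_pos: [0.4681, -0.0514, 0.3518]
tcp_rot: [0.525, 0.473, 0.525, -0.474]
wrist_force: [-3.6, -6.0, 2.2]
finger_gap: 0.334
```

```bash
python3 -c "
from h import *
st()"
```

```text
t 5.25 q [-0.361  0.294  1.597 -0.002  1.251 -0.464] p [ 0.4681 -0.0514  0.3518] down [-9.0e-04 -1.7e-03 -1.0e+00] yaw_y 5.93 F [-3.57 -6.    2.2 ] Ftool [-2.18 -4.17  5.6 ] M [-1.001  0.521  0.069] gap 0.334
```

>>> {"method": "play_rows", "body": {"plan": [8, 0, 0, 0, 0, 0, 0, 8, 0, 0, 0, 0, 0, 0, 8, 0, 0, 0, 0, 0, 0, 8, 0, 0, 0, 0, 0, 0, 8, 0, 0, 0, 0, 0, 0]}}

```text
t: 5.75
tool_pos: [0.4675, -0.0513, 0.3516]
tcp_rot: [-0.331, -0.623, -0.332, 0.626]
wrist_force: [-7.6, -5.1, 4.4]
finger_gap: 0.337
```

```bash
python3 -c "
from h import *
st()"
```

```text
t 5.75 q [-0.361  0.294  1.599 -0.002  1.252  0.234] p [ 0.4675 -0.0513  0.3516] down [-0.0034 -0.0012 -1.    ] yaw_y -34.06 F [-7.6  -5.1   4.45] Ftool [-4.42 -3.45  8.49] M [-0.779  1.182  0.076] gap 0.337
```

>>> {"method": "play_rows", "body": {"plan": [0, 0, 0, 0, -0.0004, 0.0009, 0, 8, 0, 0, 0, 0, 0, 0, 8, 0, 0, 0, 0, 0, 0, 8, 0, 0, 0, 0, 0, 0, 8, 0, 0, 0, 0, 0, 0]}}

```text
t: 6.25
tool_pos: [0.4669, -0.0511, 0.3515]
tcp_rot: [-0.147, -0.691, -0.148, 0.692]
wrist_force: [-4.5, 1.4, 2.5]
finger_gap: 0.337
```

>>> {"method": "play_rows", "body": {"plan": [4, 0, 0, 0, 0, 0, 0, 4, 0, 0, 0, 0, 0, 0, 2, 0, 0, 0, 0, 0, 0, 2, 0, 0, 0, 0, 0, 0, 0, 0, 0, 0, 0, 0, 0]}}

```text
t: 6.75
tool_pos: [0.4668, -0.0509, 0.3514]
tcp_rot: [-0.075, -0.702, -0.076, 0.704]
wrist_force: [-5.6, 2.6, 2.2]
finger_gap: 0.337
```

```bash
python3 -c "
from h import *
st()"
```

```text
t 6.75 q [-3.620e-01  2.920e-01  1.601e+00  1.000e-03  1.252e+00  9.940e-01] p [ 0.4668 -0.0509  0.3514] down [-0.0029  0.0019 -1.    ] yaw_y -77.71 F [-5.61  2.63  2.24] Ftool [-2.22 -3.77  4.93] M [ 0.397  0.791 -0.06 ] gap 0.337
```

>>> {"method": "play_rows", "body": {"plan": [3, 0, 0, 0, 0, 0, 0, 3, 0, 0, 0, 0, 0, 0, 3, 0, 0, 0, 0, 0, 0, 0, 0, 0, 0, 0, 0, 0, 0, 0, 0, 0, 0, 0, 0]}}

```text
t: 7.25
tool_pos: [0.4668, -0.0508, 0.3513]
tcp_rot: [-0.02, -0.706, -0.021, 0.708]
wrist_force: [-5.1, 3.7, 3.1]
finger_gap: 0.334
```

```bash
python3 -c "
from h import *
st()"
```

```text
t 7.25 q [-3.620e-01  2.920e-01  1.601e+00  1.000e-03  1.252e+00  1.151e+00] p [ 0.4668 -0.0508  0.3513] down [-0.0031  0.0024 -1.    ] yaw_y -86.66 F [-5.07  3.68  3.08] Ftool [-3.05 -3.97  4.86] M [ 0.452  0.773 -0.056] gap 0.334
```

>>> {"method": "play_rows", "body": {"plan": [3, 0, 0, 0, 0, 0, 0, 3, 0, 0, 0, 0, 0, 0, 0, 0, 0, 0, 0, 0, 0, 0, 0, 0, 0, 0, 0, 0, 0, 0, 0, 0, 0, 0, 0]}}

```text
t: 7.75
tool_pos: [0.4667, -0.0507, 0.3513]
tcp_rot: [0.017, -0.706, 0.015, 0.708]
wrist_force: [-4.3, 5.3, 3.5]
finger_gap: 0.336
```

```bash
python3 -c "
from h import *
st()"
```

```text
t 7.75 q [-0.361  0.292  1.601  0.002  1.252  1.255] p [ 0.4667 -0.0507  0.3513] down [-0.0031  0.0028 -1.    ] yaw_y -92.66 F [-4.27  5.29  3.54] Ftool [-3.51 -5.09  4.52] M [ 0.675  0.681 -0.059] gap 0.336
```

>>> {"method": "play_rows", "body": {"plan": [3, 0, 0, 0, 0, 0, 0, 3, 0, 0, 0, 0, 0, 0, 0, 0, 0, 0, 0, 0, 0, 0, 0, 0, 0, 0, 0, 0, 0, 0, 0, 0, 0, 0, 0]}}

```text
t: 8.25
tool_pos: [0.4668, -0.0505, 0.3513]
tcp_rot: [0.054, -0.704, 0.052, 0.706]
wrist_force: [-3.9, 5.4, 3.1]
finger_gap: 0.337
```

```bash
python3 -c "
from h import *
st()"
```

```text
t 8.25 q [-3.610e-01  2.920e-01  1.601e+00  1.000e-03  1.252e+00  1.359e+00] p [ 0.4668 -0.0505  0.3513] down [-0.0031  0.0027 -1.    ] yaw_y -98.56 F [-3.89  5.44  3.08] Ftool [-3.05 -4.81  4.67] M [0.743 0.696 0.764] gap 0.337
```

The torque about the screw axis jumped from −0.06 to 0.76 N m at about 216° turned, so the screw is seated, which agrees with the 213–217° estimate from the picture. I'll relax in small steps to find where it leaves the seat.

>>> {"method": "play_rows", "body": {"plan": [-1, 0, 0, 0, 0, 0, 0, 0, 0, 0, 0, 0, 0, 0, 0, 0, 0, 0, 0, 0, 0, 0, 0, 0, 0, 0, 0, 0, 0, 0, 0, 0, 0, 0, 0]}}

```text
t: 8.75
tool_pos: [0.4668, -0.0506, 0.3513]
tcp_rot: [0.048, -0.704, 0.046, 0.707]
wrist_force: [-4.0, 5.6, 2.9]
finger_gap: 0.337
```

```bash
python3 -c "
from h import *
st()"
```

```text
t 8.75 q [-0.361  0.293  1.601  0.002  1.252  1.341] p [ 0.4668 -0.0506  0.3513] down [-0.0031  0.0027 -1.    ] yaw_y -97.58 F [-3.96  5.56  2.88] Ftool [-2.85 -4.99  4.67] M [0.742 0.711 0.488] gap 0.337
```

>>> {"method": "play_rows", "body": {"plan": [-1, 0, 0, 0, 0, 0, 0, 0, 0, 0, 0, 0, 0, 0, 0, 0, 0, 0, 0, 0, 0, 0, 0, 0, 0, 0, 0, 0, 0, 0, 0, 0, 0, 0, 0]}}

```text
t: 9.25
tool_pos: [0.4667, -0.0506, 0.3513]
tcp_rot: [0.042, -0.705, 0.04, 0.707]
wrist_force: [-4.8, 4.0, 2.6]
finger_gap: 0.338
```

```bash
python3 -c "
from h import *
st()"
```

```text
t 9.25 q [-0.361  0.292  1.601  0.002  1.252  1.325] p [ 0.4667 -0.0506  0.3513] down [-0.0031  0.0028 -1.    ] yaw_y -96.62 F [-4.82  3.95  2.55] Ftool [-2.52 -3.38  5.25] M [0.781 0.672 0.276] gap 0.338
```

Loading and unloading agree. The slope is 0.25 N m per degree with no slip, and the unloaded seat is at a gripper yaw of about −95.0°. The quarter turn therefore falls at a measured yaw of about −4.8°, allowing 0.25° of lag.

>>> {"method": "play_rows", "body": {"plan": [-8, 0, 0, 0, 0, 0, 0, -8, 0, 0, 0, 0, 0, 0, -8, 0, 0, 0, 0, 0, 0, -8, 0, 0, 0, 0, 0, 0, -8, 0, 0, 0, 0, 0, 0]}}

```text
t: 9.75
tool_pos: [0.4669, -0.0512, 0.3515]
tcp_rot: [-0.204, -0.676, -0.205, 0.677]
wrist_force: [-4.5, -0.7, 2.5]
finger_gap: 0.338
```

>>> {"method": "play_rows", "body": {"plan": [-8, 0, 0, 0, 0, 0, 0, -8, 0, 0, 0, 0, 0, 0, -8, 0, 0, 0, 0, 0, 0, -8, 0, 0, 0, 0, 0, 0, -8, 0, 0, 0, 0, 0, 0]}}

```text
t: 10.25
tool_pos: [0.4673, -0.0516, 0.3518]
tcp_rot: [-0.424, -0.566, -0.424, 0.566]
wrist_force: [0.1, -3.5, 2.3]
finger_gap: 0.334
```

>>> {"method": "play_rows", "body": {"plan": [-6, 0, 0, 0, 0, 0, 0, -4, 0, 0, 0, 0, 0, 0, -1.5, 0, 0, 0, 0, 0, 0, 0, 0, 0, 0, 0, 0, 0, 0, 0, 0, 0, 0, 0, 0]}}

```text
t: 10.75
tool_pos: [0.4675, -0.0516, 0.3518]
tcp_rot: [-0.477, -0.523, -0.476, 0.523]
wrist_force: [-0.5, -4.0, 2.0]
finger_gap: 0.34
```

```bash
python3 -c "
from h import *
st()
a=env.capture('scene')
st()
cv2.imwrite('pics/g3.png',cv2.resize(a[150:200,190:255],(780,600),interpolation=cv2.INTER_CUBIC))
cv2.imwrite('pics/g3s.png',a)
# expected stripe end at dose 1.57 (dir -28.4+90)
c=np.array([.4672,-.0505,.2045])
for t in (50,61.6,73,): 
  u=np.radians(t);print(t,proj('scene',[c,c+.012*np.array([np.cos(u),np.sin(u),0])]))"
```

```text
t 10.75 q [-0.362  0.293  1.599 -0.     1.249 -0.27 ] p [ 0.4675 -0.0516  0.3518] down [ 4.e-04 -5.e-04 -1.e+00] yaw_y -5.3 F [-0.48 -3.96  2.01] Ftool [-2.01 -0.11  3.99] M [-0.618 -0.014  0.068] gap 0.34
t 10.8 q [-0.362  0.293  1.599 -0.     1.249 -0.27 ] p [ 0.4675 -0.0516  0.3518] down [ 5.e-04 -5.e-04 -1.e+00] yaw_y -5.3 F [ 0.34 -4.75  1.57] Ftool [-1.56  0.78  4.7 ] M [-0.676  0.008  0.058] gap 0.335
50 [[219.88595147 170.03848384]
 [223.81053002 170.9531645 ]]
61.6 [[219.88595147 170.03848384]
 [224.01632245 170.30791501]]
73 [[219.88595147 170.03848384]
 [224.05377213 169.66442704]]
```

View pics/g3.png

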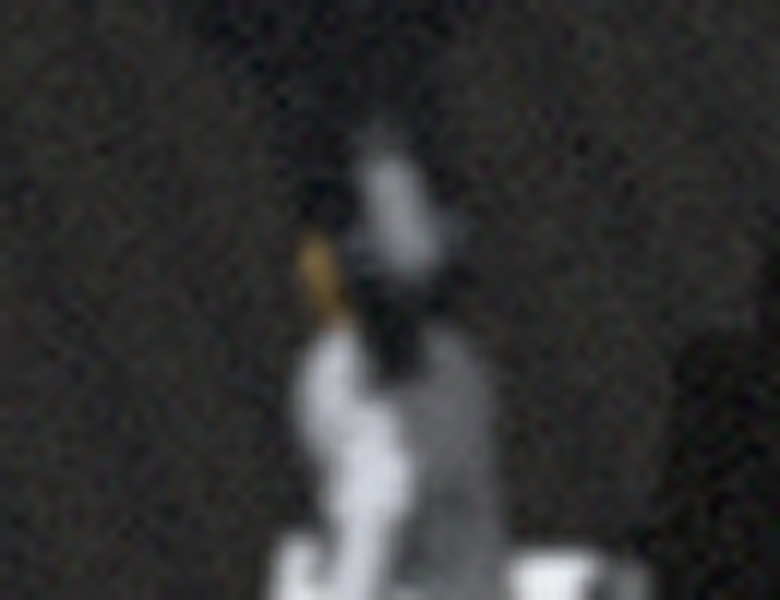

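The gripper has backed off 90° ± 1° from the seat and is still gripping at 40 N. The finger hides the stripe in this view. I'll check that everything else stayed put, then hand in.

```bash
python3 -c "
from h import *
a=cv2.imread('pics/s0.png').astype(int);b=cv2.imread('pics/g3s.png').astype(int)
d=(abs(cv2.GaussianBlur(a.astype(np.float32),(5,5),0)-cv2.GaussianBlur(b.astype(np.float32),(5,5),0)).max(2)>25)
for n,(x,y) in dict(tag=(124,250),can=(166,288),sleeve=(293,260),bottle=(346,213),carton=(386,203),t1=(316,139),t2=(345,159),t3=(361,180)).items(): print(n,d[y-22:y+22,x-18:x+18].sum())
st(); env.hand_in(); st()"
```

```text
tag 0
can 0
sleeve 0
bottle 0
carton 0
t1 263
t2 0
t3 0
t 10.8 q [-0.362  0.293  1.599 -0.     1.249 -0.27 ] p [ 0.4675 -0.0516  0.3518] down [ 5.e-04 -5.e-04 -1.e+00] yaw_y -5.3 F [ 0.34 -4.75  1.57] Ftool [-1.56  0.78  4.7 ] M [-0.676  0.008  0.058] gap 0.335
the job is handed in; nothing more can be done
the job is handed in; nothing more can be done
```

The thumbscrew is wound down to its seat, backed off a quarter turn, and still gripped and held there at 40 N. I handed the job in at 10.8 s.

- **Seat:** the screw wound clockwise about 213°, then the torque jumped from about −0.06 to 0.76 N m. The first picture had suggested 214–217°, so the two agree.
- **Quarter turn:** I found the unloaded seat by relaxing the torque in small steps, then backed off from there. The gripper angles put the screw 89.5° to 90.4° off its seat, depending on how I read the small residual torque. That torque was 0.06 N m, far below the 0.76 N m the grip had carried.
- **Not confirmed by eye:** a finger hid the stripe in the last picture, so the final angle rests on the gripper readings and torque. An earlier picture, part-way through winding, did show the stripe turning with the gripper.
- **Other items:** comparing scene pictures from before and after showed no change at the tag applicator, canister, sleeve, bottle, carton and two of the calf tags. The patch around the third tag, the one nearest the robot, did change. I did not look into it before handing in. The arm never reached down to the shelf there, so I think it is the arm's shadow. I did not check the flap, but the arm never went near it.

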